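Clamp the seedling tray with the T-slot bolt

ROBOT

A 7-joint arm with a two-finger parallel gripper is mounted at the origin on the work surface. World frame = base frame: x ahead of the robot, y to its left, z up, the work surface at z = 0. Lengths are in m, angles in rad, forces in N, time in s.
With the tool pointing down it reaches from about 0.425 to 0.925 m from the base axis. Payload 6.8 kg.
Tool frame: the origin (TCP) lies at the very end of the fingers, on their centre line; the grasp point (between the pads) lies 19 mm behind it; z points along the fingers, y is the line along which they close (so a half turn about z gives the same grasp; the last joint's range is limited). The gripper opens to 85 mm and grips with 20 to 120 N. Pads are 22 mm wide; open, the fingers measure 114 mm over their backs; the gripper's body (76 mm by 85 mm) begins 54 mm behind the grasp point. The pads swing forward as they close: fully open they stand 13 mm farther back than shut.
Start: joints at [1.151, 0.477, 0.022, 1.555, -0.011, 1.109, -0.083], TCP at [0.207, -0.642, 0.231] pointing down, gripper open.
Joint ranges: [-2.96, 2.96], [-0.34, 2.1], [-1.41, 1.46], [0.24, 2.44], [-1.37, 4.51], [0.17, 1.92], [-2.96, 2.96]. Speed limits (rad/s): [2.39, 2.39, 3.14, 3.14, 3.14, 3.14, 3.14].

INTERFACE

Orientations are given as a rotation vector (axis times angle).
In Python, from bench import r gives the robot as it stands.
- The arm moves only by the tool play_rows, never from a script. Its argument "targets" is text: rows parted by semicolons, each of 5 numbers parted by spaces: the closure, from -1 (fully open) to 1 (shut), then the shift along the tool's x, y, z in m, then the turn about the tool's z in rad. In form: gripper dx dy dz spin; .... A call has 1 to 8 rows; each row is the pose to reach, as a shift and turn from the pose commanded when the call began, along the tool's axes at that moment; what a row does not reach only later rows make up. A row lasts 1/12 s, in which the tool goes at most 41.7 mm and 7.16 degrees, less where a joint would pass 70% of its speed; a pose out of reach is approached as far as the arm can. A call with a gripper value outside its range is refused whole. The fingers move at their own pace and stop on an object; "squeeze" is the grip in N (left out, the last holds). Time passes only in rows, so rows that repeat a pose let the fingers close. It gives the time, the measured TCP pose, the force, the opening and the grip force at its end, in the units of the state.
- r.get_obs(): the state, without advancing time (a new reading comes with each control period).
- r.grab_frame(name): name is "side" or "top"; returns the picture (480x640x3 uint8, red, green, blue); there is no depth.
- r.camera_info(name): a dict with "fov_y" (degrees; the focal length in pixels is half the picture's height over the tangent of half this angle, whatever the lens; pixels are square), "cx", "cy" (the principal point, pixels), "position" and "rotation" of the camera in the world. Camera axes: x right, y down, z forward; pixel columns grow to the right and rows downward; lengths in m; the calibration is good to about 2 mm. A picture is of the moment at which its call begins. camera_info takes no time and is no camera call.
- r.hand_in(): hands the job in; it is judged then, once.
The state is a dict: "clock": time; "joints": joint angles; "qvel": joint speeds; "tau": joint torques, N m; "tcp_pos": TCP position; "orientation": TCP orientation; "contact_force": force on the tool from outside, world axes, zero at the start; "moment": the same for the moment, N m; "grip_width": finger opening in m; "gripper_force": force on a finger pad.
Only numpy, scipy, OpenCV 4.12 (cv2) and the standard library are available. Lean on these libraries where they do the work, as an engineer would, in place of code of your own. Each camera call takes 0.05 s, during which the arm holds its last target. There are 200 camera calls.

TASK

Clamp the white seedling tray on the potting table: take the red-handled hammer-head bolt from its wooden block, drop its head into the entry window of the aluminium T-rail, slide it along the slot against the sprung tray as far as the tray will go without shoving back the wooden fence behind it, turn it a quarter turn so that the head locks under the slot, and let go so that it stands locked and keeps the tray pressed back. Be gentle with the rail, and leave the other things on the table alone.

Things in the scene. Friction and masses are not known exactly. Their poses are not given: they have to be found in the camera images.
- bolt: Hammer-head clamp bolt, upright, 66 mm tall, about 0.15 kg, loose. Origin: centre of the head's underside, z up. From below: steel head 23 (x) by 11 (y) by 6.5 mm; stem 6 mm thick; black collar 34 mm across, from 14 to 21 mm up; red wing handle above it. It starts in the block, collar on the block's top, free to turn a few degrees.
- wing (a point): Middle of the bolt's red wing handle, 43.5 mm above the bolt's origin. The wing is flat: 30 mm along the bolt's x (in line with the head), 10 mm thick along y, from 21 to 66 mm up. Grip it from above across its thickness.
- block: Fixed dark wooden bolt block 70 (x) by 60 (y) by 22 mm high, origin under its middle; a hole 28 (x) by 16 mm in its top holds the bolt's head.
- rail: Fixed aluminium T-rail, 44 mm wide, 22 mm high, from x = -35 to 95 mm. Origin on the table under the middle of the entry window; x along the slot towards the tray, z up. Beyond the window the slot runs to +x, 8 mm wide, over a channel 14 mm wide, floor 6.6 mm up: the head in line with x slides under the 5.5 mm lips but cannot turn.
- window (a point): Middle of the entry window, at the rail's top (22 mm up), 28 mm along the rail's x by 14 mm across. The bolt's head goes down here, in line with x, until the collar rests on the rail: bolt origin then 8 mm above the table, head 1.4 mm off the channel's floor and 2 mm below the lips.
- slot_end (a point): Far end of the aluminium rail, at its top, 95 mm from the window. A grey clamp frame sleeved over it carries the slot on in line (0.4 mm wider all round). The frame's place is set anew each time and not measured: the middle of its hidden locking pocket, 29 by 29 mm under the lips, the only place where the head can turn, lies 110 to 164 mm from the window.
- tray (a joint): Travel (m) of the sprung white seedling tray (120 by 180 by 54 mm) along the rail's +x: 0 at rest, stop at 0.015. Its orange blade, in the slot, meets the bolt's stem 15 mm before the pocket's middle. Spring 2 N, rising to 5 N at the stop; there the bolt is at the pocket's middle (1.7 mm room each way to turn). Let go, it springs back 9 mm to the pocket wall.
- fence (a joint): How far (m) the brown wooden back fence behind the tray (190 mm wide, 50 mm high) has been shoved along the rail's +x; 0 at the start. It is held on the grey frame by friction only: once the tray is at its stop, a push of about 10 N or more shoves it away. It should not be moved (2.5 mm is too much).
- pot: Bystander: olive ceramic pot, 120 mm across, 110 mm high, origin under its middle.
- rake: Bystander: steel root rake with wooden handle, 300 mm long, lying along its x; origin under its middle.
- feet: Bystander: round teal silicone pot feet set, disc 90 mm across, 18 mm high; origin under its middle.
- sprayer: Bystander: green glass bottle, 64 mm across, 170 mm high; origin under its middle.
- cup: Bystander: small terracotta pot, 70 mm across, 70 mm high; origin under its middle.
- brush: Bystander: hand brush lying along its x.
Things that resemble listed ones, but are neither listed nor needed, are in the scene too. Of the things that look like the bolt, the smallest one is meant.

How it is judged:
By the outcome, as a careful person would: the job done as asked, in the order asked, and still so for the second after the job is handed in, with the robot touching nothing.
It also fails if it takes over 61 s, if anything falls off the work surface, if the arm or the gripper's body presses on something with over 40 N, if the wrist force passes 120 N, or if a joint passes its speed limit or range.

## Working session

There is one attempt and no reset: what is moved stays moved. The work goes in short steps, Python scripts to look and compute and a tool call to move; the robot and the scene stay as the last step left them, time stands still between calls to the robot, and variables do not carry over. Pictures are saved under pics/ and viewed, at most 10 in all, crops included, and the job is handed in when it is done.

Besides the shell and the picture viewer there is one more tool, called as name(argument=value, ...) on one line, values as JSON. play_rows: Moves the arm, as the interface text tells. Its arguments: {"type":"object","properties":{"targets":{"type":"string"},"squeeze":{"type":"number"}},"required":["targets"]}

```bash
mkdir -p pics; ls
python3 - <<'E'
from bench import r
import cv2,numpy as np
for n in("top","side"):
    f=r.grab_frame(n); cv2.imwrite(f"pics/{n}0.png",f[:,:,::-1]); i=r.camera_info(n); print(n,{k:np.round(v,4).tolist() if not isinstance(v,str) else v for k,v in i.items()})
print({k:np.round(v,3).tolist() for k,v in r.get_obs().items()})
E
```

```text
pics
top {'fov_y': 47.2761, 'cx': 323.8149, 'cy': 238.9211, 'position': [0.3801, -0.1772, 1.1632], 'rotation': [-2.126, 2.1809, -0.1275]}
side {'fov_y': 56.3515, 'cx': 318.8208, 'cy': 243.9786, 'position': [0.1354, 0.2569, 0.643], 'rotation': [-1.001, 2.4532, -1.0424]}
{'clock': 0.1, 'joints': [1.151, 0.478, 0.022, 1.556, -0.011, 1.109, -0.083], 'qvel': [0.001, -0.001, 0.0, -0.002, -0.0, -0.002, 0.002], 'tau': [0.005, -59.776, 1.614, -28.195, 0.013, 0.005, 0.0], 'tcp_pos': [0.207, -0.642, 0.23], 'orientation': [-3.102, -0.488, 0.001], 'contact_force': [-0.209, 0.075, 0.24], 'moment': [0.028, -0.034, 0.018], 'gripper_force': 0.0, 'grip_width': 0.086}
```

View pics/top0.png

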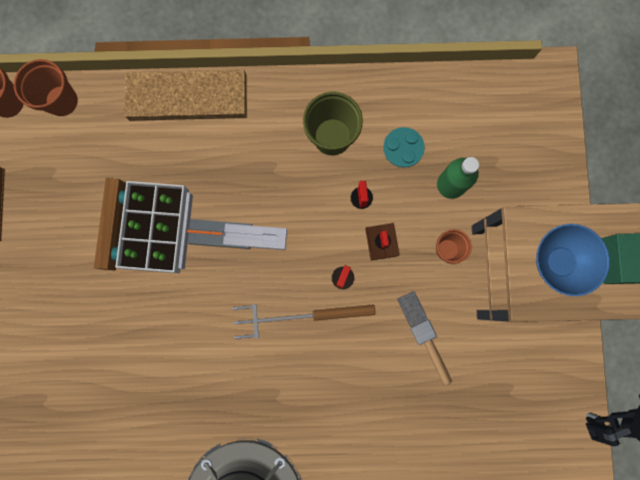

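View pics/side0.png

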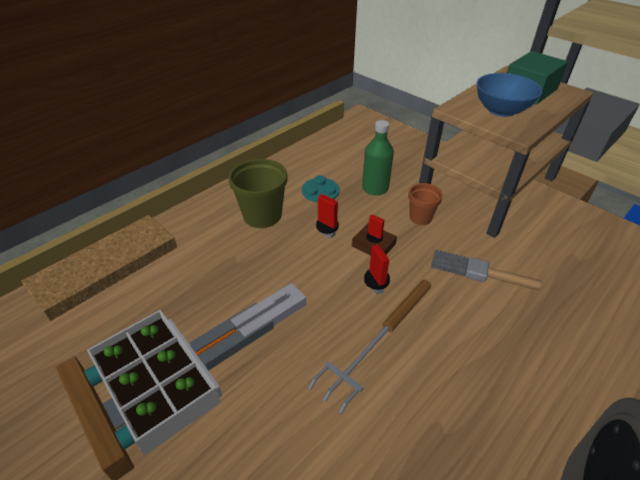

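The top picture shows the small bolt in its block at about (383,240). The rail runs from (287,238) left to the tray at x≈187, with two larger decoy bolts at (362,195) and (343,277). The side picture shows the bolt at (375,228) and the rail's near end at about (300,300).

```bash
cat > h.py <<'E'
from bench import r
import cv2,numpy as np
from scipy.spatial.transform import Rotation as R
I={n:r.camera_info(n) for n in("top","side")}
def ray(n,p):
    i=I[n];f=240/np.tan(np.radians(i["fov_y"])/2)
    d=R.from_rotvec(i["rotation"]).apply([(p[0]-i["cx"])/f,(p[1]-i["cy"])/f,1.]);return np.array(i["position"]),d
def plane(n,p,z):
    o,d=ray(n,p);return o+d*(z-o[2])/d[2]
def two(p,q):
    o,d=ray("top",p);a,b=ray("side",q)
    s=np.linalg.lstsq(np.c_[d,-b],a-o,rcond=None)[0];u=o+s[0]*d;v=a+s[1]*b
    return (u+v)/2,np.linalg.norm(u-v)
def red(im,box):
    x0,y0,x1,y1=box;h=cv2.cvtColor(im,cv2.COLOR_RGB2HSV)
    m=(((h[...,0]<6)|(h[...,0]>174))&(h[...,1]>190)&(h[...,2]>90)).astype(np.uint8);k=np.zeros_like(m);k[y0:y1,x0:x1]=1
    return m*k
E
python3 - <<'E'
from h import *
t=cv2.imread("pics/top0.png")[:,:,::-1];s=cv2.imread("pics/side0.png")[:,:,::-1]
for n,im,b in(("top",t,(368,224,400,262)),("side",s,(360,208,392,245))):
    m=red(im,b);c=max(cv2.findContours(m,0,2)[0],key=cv2.contourArea);print(n,cv2.minAreaRect(c),cv2.boxPoints(cv2.minAreaRect(c)).round(1).tolist(),cv2.moments(c)['m10']/cv2.moments(c)['m00'],cv2.moments(c)['m01']/cv2.moments(c)['m00'])
a=cv2.resize(t[210:262,180:300],None,fx=6.6,fy=6.6,interpolation=cv2.INTER_CUBIC)
b=cv2.resize(s[280:350,210:310],None,fx=3.6,fy=3.6,interpolation=cv2.INTER_CUBIC)
c=cv2.resize(t[218:266,360:408],None,fx=5,fy=5,interpolation=cv2.INTER_CUBIC)
d=cv2.resize(s[205:260,350:400],None,fx=4,fy=4,interpolation=cv2.INTER_CUBIC)
o=np.zeros((600,800,3),np.uint8);o[:a.shape[0],:a.shape[1]]=a
o[345:345+b.shape[0],:b.shape[1]]=b;o[345:345+c.shape[0],362:362+c.shape[1]]=c;o[345:345+d.shape[0],602:602+198]=d[:,:198]
cv2.imwrite("pics/z1.png",o[:,:,::-1])
E
```

```text
top ((383.7297668457031, 238.37835693359375), (15.124707221984863, 7.233555316925049), 80.53767395019531) [[378.8999938964844, 231.5], [386.1000061035156, 230.3000030517578], [388.5, 245.1999969482422], [381.3999938964844, 246.39999389648438]] 383.756052141527 238.48417132216014
side ((374.910400390625, 226.3323516845703), (14.369403839111328, 21.820207595825195), 8.746162414550781) [[366.20001220703125, 236.0], [369.5, 214.5], [383.70001220703125, 216.60000610351562], [380.3999938964844, 238.1999969482422]] 375.0367346938776 226.1768707482993
```

View pics/z1.png

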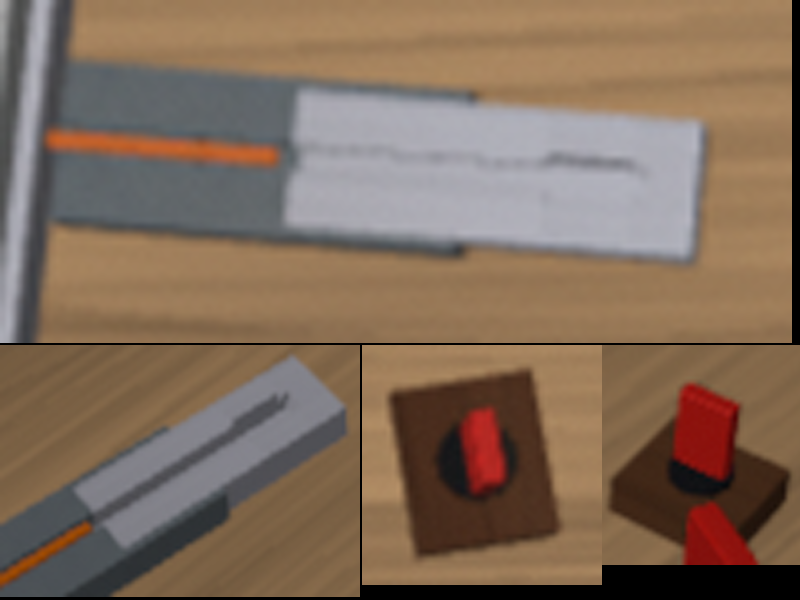

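The zoomed picture shows the rail top's corners in the top view: (706,123), (694,262), (297,88) and (285,228) in zoom pixels. The orange blade tip is at (278,155), and the red wing stands in the small block with its collar. I'll triangulate these now.

Run:
```python
from h import *
np.set_printoptions(precision=4,suppress=True)
print("wing",*two((383.75,238.45),(375.0,226.25)))
Z=lambda X,Y:(180+(X+.5)/6.6-.5,210+(Y+.5)/6.6-.5)
S=lambda X,Y:(210+(X+.5)/3.6-.5,280+(Y-345+.5)/3.6-.5)
T=dict(nr=Z(706,122),nl=Z(694,262),fr=Z(297,88),fl=Z(285,228),blade=Z(279,156),cov_r=Z(475,94),win_end=Z(638,164))
Q=dict(nr=S(293,357),nl=S(347,409),fr=S(74,489),fl=S(127,548),blade=S(92,527))
for k in Q: print(k,*two(T[k],Q[k]),"plane top",plane("top",T[k],.022),"side",plane("side",Q[k],.022))
# lines fitted to rail: bright grey mask, min area rect
t=cv2.imread("pics/top0.png")
h=cv2.cvtColor(t,cv2.COLOR_BGR2HSV);m=((h[...,1]<40)&(h[...,2]>140)).astype(np.uint8);k=np.zeros_like(m);k[215:260,215:295]=1
m=cv2.morphologyEx(m*k,cv2.MORPH_CLOSE,np.ones((5,5)))
c=max(cv2.findContours(m,0,2)[0],key=cv2.contourArea);b=cv2.boxPoints(cv2.minAreaRect(c));P=np.array([plane("top",p,.022)[:2] for p in b]);print(b,P,[np.linalg.norm(P[i]-P[i-1]) for i in range(4)])
# wing direction (top): rect ends at mid height
b=[[382.5,230.9],[384.95,245.8]]
A=[plane("top",p,.058)[:2] for p in b];print("wingdir",np.degrees(np.arctan2(*(A[0]-A[1])[::-1])))
# block corners
C=lambda X,Y:(360+(X-362)/5,218+(Y-345)/5)
B=np.array([plane("top",C(*p),.022)[:2] for p in((390,394),(529,370),(560,532),(417,557))]);print("block",B,B.mean(0),[np.linalg.norm(B[i]-B[i-1]) for i in range(4)])
o=r.get_obs();print(R.from_rotvec(o["orientation"]).as_matrix(),o["tcp_pos"])
```

```text
wing [ 0.5172 -0.2936  0.054 ] 0.0005047563642858695
nr [ 0.5482 -0.0938  0.0231] 0.0009318149620776016 plane top [ 0.5487 -0.0934  0.022 ] side [ 0.5485 -0.0947  0.022 ]
nl [ 0.5037 -0.0891  0.0239] 0.00014002714196291045 plane top [ 0.5039 -0.0889  0.022 ] side [ 0.5047 -0.0902  0.022 ]
fr [0.5616 0.0356 0.0246] 0.0028724513013778244 plane top [0.5631 0.0371 0.022 ] side [0.5622 0.0338 0.022 ]
fl [0.5168 0.0394 0.0263] 0.0023159828837732467 plane top [0.5182 0.041  0.022 ] side [0.5184 0.0372 0.022 ]
blade [0.5403 0.042  0.0218] 0.002749521834879655 plane top [0.5413 0.0429 0.022 ] side [0.539  0.0413 0.022 ]
[[222.5262 243.9221]
 [224.2019 222.9761]
 [285.8076 227.9046]
 [284.132  248.8505]] [[ 0.5186  0.0415]
 [ 0.563   0.0379]
 [ 0.5491 -0.0919]
 [ 0.5049 -0.0876]] [np.float64(0.1298846258903412), np.float64(0.04453095740089178), np.float64(0.13050862899771476), np.float64(0.04442714988378191)]
wingdir 7.065676085048627
block [[ 0.5449 -0.2596]
 [ 0.5536 -0.3184]
 [ 0.4849 -0.3285]
 [ 0.476  -0.2685]] [ 0.5148 -0.2937] [np.float64(0.0695348763284161), np.float64(0.059395954372880526), np.float64(0.06944364752636428), np.float64(0.060670743286691)]
[[ 0.9518  0.3068 -0.0006]
 [ 0.3068 -0.9518  0.0015]
 [-0.0001 -0.0016 -1.    ]] [ 0.2069 -0.642   0.2305]
```

play_rows(targets="-1 0.045 -0.07 0 0.03; -1 0.09 -0.14 0 0.06; -1 0.134 -0.211 0 0.1; -1 0.134 -0.211 0 0.18; -1 0.134 -0.211 0 0.18; -1 0.17 -0.214 0.01 0.18; -1 0.21 -0.217 0.02 0.18; -1 0.25 -0.22 0.03 0.18")

```text
clock: 0.77
tcp_pos: [0.3555, -0.3655, 0.2074]
orientation: [3.134, 0.206, 0.0]
contact_force: [0.6, -0.8, 0.5]
grip_width: 0.0854
gripper_force: 0.0
```

```bash
cat > st.py <<'E'
from h import *
np.set_printoptions(precision=4,suppress=True)
import sys
o=r.get_obs();M=R.from_rotvec(o["orientation"]).as_matrix();p=np.array(o["tcp_pos"])
print("t",o["clock"],"tcp",p,"ang",np.degrees(np.arctan2(M[1,0],M[0,0])),"tilt",M[2],"F",np.array(o["contact_force"]),"Mz",o["moment"],"w",o["grip_width"],o["gripper_force"],"q7",o["joints"][6],"q",np.array(o["joints"]))
if len(sys.argv)>3:
    d=np.array([float(a) for a in sys.argv[1:4]])-p;print("tool shift",M.T@d)
E
python3 st.py 0.5165 -0.2937 0.15
```

```text
t 0.7667 tcp [ 0.3555 -0.3655  0.2074] ang 7.507727989925064 tilt [ 0.0002  0.0005 -1.    ] F [ 0.5747 -0.7764  0.5442] Mz [-0.1181 -0.0028 -0.0091] w 0.08535376602336914 0.0 q7 -0.7901151223544471 q [ 0.7589  0.2366 -0.0955  1.9661  0.028   0.9397 -0.7901]
tool shift [ 0.169  -0.0502  0.0575]
```

play_rows(targets="-1 0.04 -0.012 0.01 0; -1 0.08 -0.024 0.025 0; -1 0.12 -0.035 0.04 0; -1 0.146 -0.0435 0.05 0; -1 0.146 -0.0435 0.05 0; -1 0.146 -0.0435 0.05 0; -1 0.146 -0.0435 0.05 0")

```text
clock: 1.35
tcp_pos: [0.4935, -0.3056, 0.1567]
orientation: [-3.135, -0.207, 0.002]
contact_force: [-1.2, -1.1, -0.2]
grip_width: 0.085
gripper_force: 0.0
```

```bash
python3 st.py 0.5165 -0.2937 0.034
python3 - <<'E'
from h import *
t=r.grab_frame("top");s=r.grab_frame("side")
o=np.zeros((480,800,3),np.uint8)
o[:,:400]=cv2.resize(t[180:300,330:430],(400,480));o[:,400:]=cv2.resize(s[150:270,320:420],(400,480))
cv2.imwrite("pics/a1.png",o[:,:,::-1])
E
```

```text
t 1.35 tcp [ 0.4935 -0.3056  0.1567] ang 7.542281355904299 tilt [-0.0015 -0.0003 -1.    ] F [-1.1552 -1.0695 -0.1823] Mz [-0.0375  0.0589 -0.0136] w 0.08498893328841607 0.0 q7 -1.057251522525533 q [ 0.557   0.4102 -0.1406  1.8491  0.0728  0.8887 -1.0573]
tool shift [ 0.0245 -0.0087  0.1227]
```

View pics/a1.png

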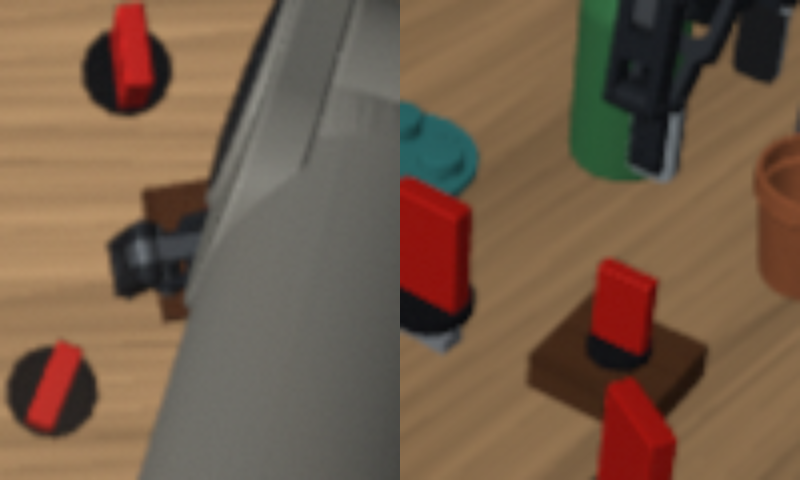

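The arm hides the bolt in the top view. The side view shows the open finger above the bolt with no obstruction, and the bolt undisturbed at (625,320) in the crop.

play_rows(targets="-1 0.0245 -0.0087 0 0; -1 0.0245 -0.0087 0 0; -1 0.0245 -0.0087 0.03 0; -1 0.0245 -0.0087 0.06 0; -1 0.0245 -0.0087 0.09 0; -1 0.0245 -0.0087 0.11 0; -1 0.0245 -0.0087 0.12 0; -1 0.0245 -0.0087 0.12 0")

```text
clock: 2.12
tcp_pos: [0.5154, -0.2937, 0.0355]
orientation: [-3.134, -0.205, 0.005]
contact_force: [0.7, -0.7, -0.2]
grip_width: 0.0856
gripper_force: 0.0
```

```bash
python3 st.py 0.5165 -0.2937 0.036
python3 - <<'E'
from h import *
t=r.grab_frame("top");s=r.grab_frame("side")
o=np.zeros((480,800,3),np.uint8)
o[:,:400]=cv2.resize(t[180:300,330:430],(400,480));o[:,400:]=cv2.resize(s[150:270,320:420],(400,480))
cv2.imwrite("pics/a2.png",o[:,:,::-1])
E
```

```text
t 2.1167 tcp [ 0.5154 -0.2937  0.0355] ang 7.468037241697685 tilt [-0.0032 -0.0016 -1.    ] F [ 0.6532 -0.7036 -0.2019] Mz [ 0.0197  0.0307 -0.0062] w 0.08555449027958009 0.0 q7 -1.1268364140469176 q [ 0.5089  0.5953 -0.1268  1.885   0.1146  0.6718 -1.1268]
tool shift [ 0.001   0.0001 -0.0005]
```

View pics/a2.png

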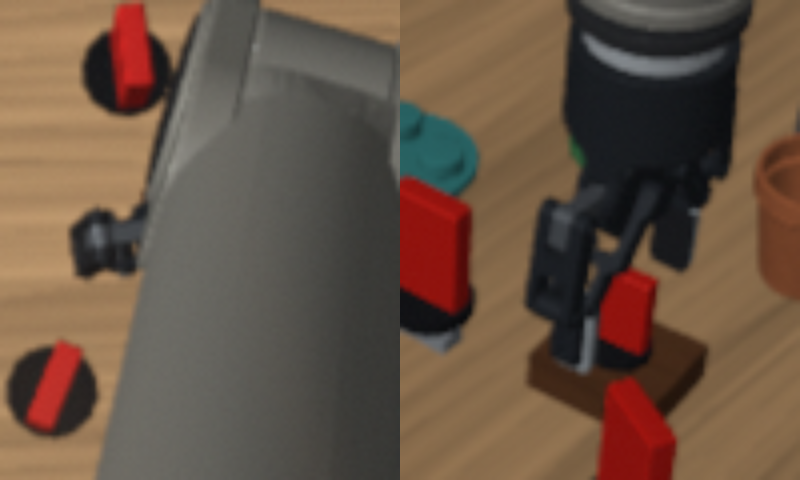

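The side view shows the fingers straddling the wing. I'll close now.

play_rows(targets="1 0.001 0 0 0; 1 0.001 0 0 0; 1 0.001 0 0 0; 1 0.001 0 0 0; 1 0.001 0 0 0; 1 0.001 0 0 0; 1 0.001 0 0 0; 1 0.001 0 0 0", squeeze=60)

```text
clock: 2.88
tcp_pos: [0.5187, -0.2938, 0.0375]
orientation: [3.134, 0.206, 0.001]
contact_force: [-0.3, -1.1, 3.6]
grip_width: 0.0096
gripper_force: 58.8
```

```bash
python3 st.py
```

```text
t 2.8833 tcp [ 0.5187 -0.2938  0.0375] ang 7.53230445171748 tilt [ 0.0005  0.0007 -1.    ] F [-0.2677 -1.0835  3.572 ] Mz [-0.2519  0.0549  0.0248] w 0.009616623231488534 58.813759088516235 q7 -1.127796105554044 q [ 0.5069  0.5942 -0.1272  1.8807  0.1148  0.6729 -1.1278]
```

play_rows(targets="1 0 0 -0.01 0; 1 0 0 -0.03 0; 1 0 0 -0.06 0; 1 0 0 -0.1 0; 1 0.008 -0.04 -0.1 -0.12; 1 0.016 -0.08 -0.1 -0.24; 1 0.024 -0.12 -0.1 -0.36; 1 0.03 -0.16 -0.1 -0.48")

```text
clock: 3.55
tcp_pos: [0.527, -0.1287, 0.1379]
orientation: [2.993, 0.954, 0.001]
contact_force: [1.3, 0.2, -1.1]
grip_width: 0.0092
gripper_force: 59.5
```

```bash
python3 st.py 0.5304 -0.0563 0.1375
```

```text
t 3.55 tcp [ 0.527  -0.1287  0.1379] ang 35.37386727555703 tilt [ 0.0004  0.0002 -1.    ] F [ 1.3276  0.1907 -1.1488] Mz [ 0.0338 -0.0666  0.0192] w 0.00923720341314882 59.47372555732727 q7 -0.969682681658449 q [ 0.3695  0.3909 -0.3024  1.9444  0.1545  0.8279 -0.9697]
tool shift [ 0.0447 -0.057   0.0005]
```

play_rows(targets="1 0.022 -0.028 0 -0.12; 1 0.044 -0.056 0 -0.24; 1 0.044 -0.056 0 -0.36; 1 0.044 -0.056 0 -0.48; 1 0.044 -0.056 0 -0.6; 1 0.044 -0.056 0 -0.72; 1 0.044 -0.056 0 -0.846; 1 0.044 -0.056 0 -0.846")

```text
clock: 4.22
tcp_pos: [0.5305, -0.0595, 0.1373]
orientation: [-2.338, -2.097, 0.001]
contact_force: [-0.0, 0.2, -1.6]
grip_width: 0.0091
gripper_force: 59.5
```

play_rows(targets="1 0 0 0 0; 1 0 0 0 0")

```text
clock: 4.38
tcp_pos: [0.5308, -0.0597, 0.1373]
orientation: [-2.347, -2.088, 0.0]
contact_force: [-0.5, 0.0, -1.0]
grip_width: 0.0091
gripper_force: 59.5
```

```bash
python3 st.py 0.5304 -0.0563 0.1375;python3 st.py 0.5304 -0.0563 0.1375 |grep tcp|cut -c1-70;  python3 - <<'E'
from h import *
t=r.grab_frame("top");s=r.grab_frame("side")
o=np.zeros((560,800,3),np.uint8)
o[:,:400]=cv2.resize(t[160:300,220:320],(400,560));o[:,400:]=cv2.resize(s[200:340,230:330],(400,560))
cv2.imwrite("pics/b1.png",o[:,:,::-1]);cv2.imwrite("pics/b1s.png",s[:,:,::-1]);cv2.imwrite("pics/b1t.png",t[:,:,::-1])
E
```

```text
t 4.3833 tcp [ 0.5308 -0.0597  0.1373] ang 83.3147428087326 tilt [-0.0001 -0.0004 -1.    ] F [-0.4523  0.028  -0.9788] Mz [-0.0076  0.0276  0.0103] w 0.009099590068308723 59.50267016887665 q7 -0.35740365479285946 q [ 0.4046  0.4086 -0.5057  1.9524  0.2604  0.8445 -0.3574]
tool shift [ 0.0033 -0.0008 -0.0002]
t 4.3833 tcp [ 0.5308 -0.0597  0.1373] ang 83.3147428087326 tilt [-0.0
```

View pics/b1.png

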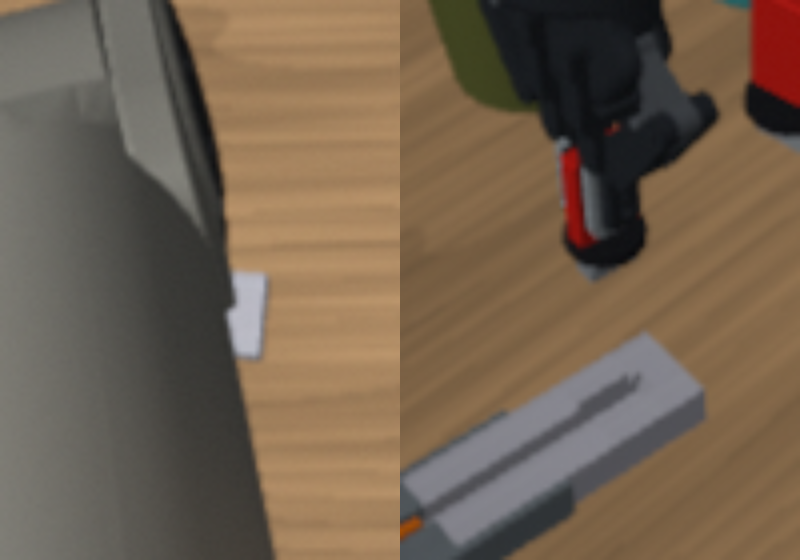

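The top view is occluded. The side view shows the bolt held upright, with its collar at about crop (605,240), head tip at (597,280), and the rail window at about (608,392) below. I'll use this view to check the bolt's position against the TCP.

Run:
```python
from h import *
np.set_printoptions(precision=4,suppress=True)
s=cv2.imread("pics/b1s.png")
def proj(n,P):
    i=I[n];f=240/np.tan(np.radians(i["fov_y"])/2);q=R.from_rotvec(i["rotation"]).inv().apply(np.atleast_2d(P)-i["position"]);return q[:,:2]/q[:,2:]*f+[i["cx"],i["cy"]]
b=np.array([.5308,-.0597,.1078]);a=np.linspace(0,2*np.pi,73)
toc=lambda q:(q-[230,200]+.5)*4+[400,0]
for z in(.014,.021):
    q=toc(proj("side",b+np.c_[.017*np.cos(a),.017*np.sin(a),0*a+z]));print(z,"u",q[:,0].min(),q[:,0].max(),"v",q[:,1].min(),q[:,1].max())
u=np.array([.1073,.9942]);w=np.array([-u[1],u[0]])
H=[np.r_[b[:2]+sx*.0115*u+sy*.0055*w,b[2]] for sx in(-1,1) for sy in(-1,1)];print("head",toc(proj("side",H)))
# dark window mask in side
g=cv2.cvtColor(s,cv2.COLOR_BGR2GRAY)
o=cv2.resize(s[280:325,265:300],None,fx=12,fy=12,interpolation=cv2.INTER_CUBIC)
o2=cv2.resize(s[225:280,265:300],None,fx=10,fy=10,interpolation=cv2.INTER_CUBIC)
O=np.zeros((560,780,3),np.uint8);O[:540,:420]=o;O[:550,425:775]=o2;cv2.imwrite("pics/b2.png",O)
c0=np.array([.5304,-.0567]);print("win",((proj("side",[np.r_[c0+sx*.014*u+sy*.007*w,.022] for sx in(-1,1) for sy in(-1,1)])-[265,280]+.5)*12))
```

```text
0.014 u 560.4082676080143 644.7589762443604 v 211.33687587087377 271.9794534637733
0.021 u 559.1080324604709 644.0317280162167 v 199.2152322390881 259.85562087412745
head [[619.3252 244.5586]
 [635.2244 259.5006]
 [573.8322 270.3641]
 [589.5802 285.7404]]
win [[262.1496 171.216 ]
 [318.6435 227.9724]
 [108.5159 265.0573]
 [164.4121 323.679 ]]
```

View pics/b2.png

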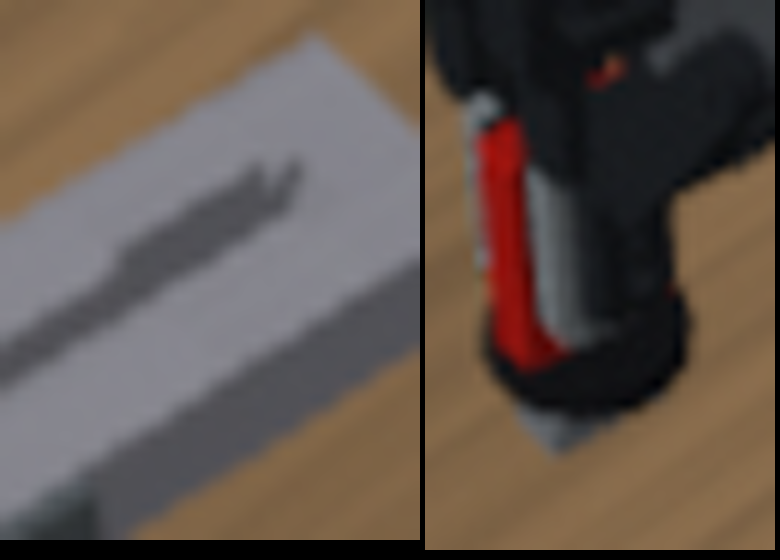

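The zoom shows the bolt image offset from the TCP prediction by about (+0.8,−1.1) px. The window's corner at (263,160) and step at (120,248) show a similar offset. I'll now correct the rail corners by the same offset.

Run:
```python
from h import *
np.set_printoptions(precision=4,suppress=True)
off=np.array([.8,-1.1]);u=np.array([.1073,.9942]);w=np.array([-u[1],u[0]])
px=lambda X,Y:np.array([265+(X+.5)/12-.5,280+(Y+.5)/12-.5])
for n,p,d in(("nr corner",px(313,32),.035*u+.022*w),("win -x,right",px(263,160),.014*u+.007*w),("win +x,right step",px(118,250),-.014*u+.007*w)):
    print(n,plane("side",p-off,.022)[:2]+d, "raw",plane("side",p,.022)[:2]+d)
p=np.array([210+347.5/3.6-.5,280+64.5/3.6-.5]);print("nl",plane("side",p-off,.022)[:2]+.035*u-.022*w)
```

```text
nr corner [ 0.5314 -0.0554] raw [ 0.5323 -0.0583]
win -x,right [ 0.5309 -0.0555] raw [ 0.5318 -0.0582]
win +x,right step [ 0.5305 -0.0569] raw [ 0.5314 -0.0595]
nl [ 0.5296 -0.055 ]
```

play_rows(targets="1 0.0039 -0.0005 0.02 -0.009; 1 0.0039 -0.0005 0.045 -0.009; 1 0.0039 -0.0005 0.065 -0.009; 1 0.0039 -0.0005 0.076 -0.009; 1 0.0039 -0.0005 0.081 -0.009; 1 0.0039 -0.0005 0.081 -0.009; 1 0.0039 -0.0005 0.081 -0.009")

```text
clock: 5.07
tcp_pos: [0.5316, -0.0556, 0.0568]
orientation: [2.334, 2.102, 0.001]
contact_force: [0.2, -0.1, -0.8]
grip_width: 0.0096
gripper_force: 59.5
```

```bash
python3 st.py 0.5306 -0.0558 0.0375;  python3 - <<'E'
from h import *
s=r.grab_frame("side")
cv2.imwrite("pics/c1.png",cv2.resize(s[230:330,235:335],(800,600) if 0 else (600,600),interpolation=cv2.INTER_CUBIC)[:,:,::-1])
E
```

```text
t 5.0667 tcp [ 0.5316 -0.0556  0.0568] ang 84.01932999470274 tilt [ 0.0001  0.0008 -1.    ] F [ 0.2429 -0.1247 -0.83  ] Mz [-0.0171  0.047  -0.0449] w 0.00961850305288076 59.5199990272522 q7 -0.43366602926735326 q [ 0.3488  0.5265 -0.4544  2.0027  0.3548  0.6881 -0.4337]
tool shift [-0.0003 -0.001   0.0193]
```

View pics/c1.png

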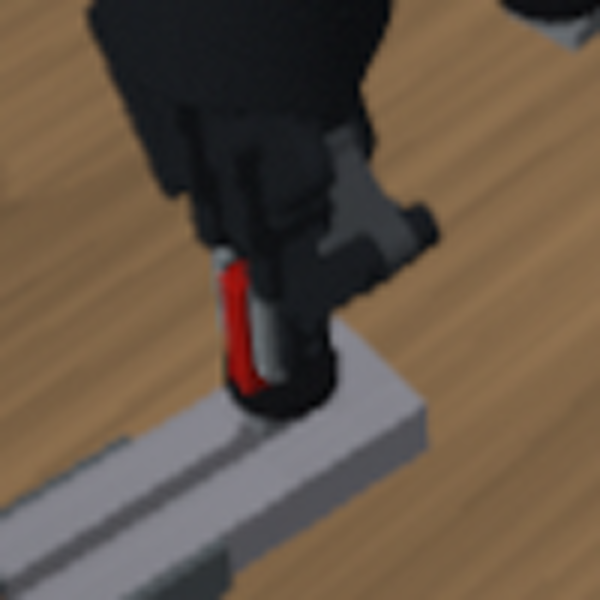

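The bolt sits over the window and lines up with the slot. I'll lower it gently.

play_rows(targets="1 0 -0.0007 0.002 0; 1 0 -0.0007 0.004 0; 1 0 -0.0007 0.005 0; 1 0 -0.0007 0.006 0; 1 0 -0.0007 0.007 0; 1 0 -0.0007 0.008 0; 1 0 -0.0007 0.008 0")

```text
clock: 5.7
tcp_pos: [0.5303, -0.0556, 0.048]
orientation: [-2.334, -2.103, 0.0]
contact_force: [0.2, -0.4, -0.9]
grip_width: 0.0092
gripper_force: 59.5
```

```bash
python3 st.py
```

```text
t 5.7 tcp [ 0.5303 -0.0556  0.048 ] ang 84.04039286822123 tilt [ 0.     -0.0001 -1.    ] F [ 0.1636 -0.4178 -0.9252] Mz [ 0.0379 -0.0515 -0.0798] w 0.009155527276608058 59.536027908325195 q7 -0.44220238630305136 q [ 0.343   0.539  -0.4472  2.0089  0.3649  0.6711 -0.4422]
```

play_rows(targets="1 0 0 0.002 0; 1 0 0 0.004 0; 1 0 0 0.006 0; 1 0 0 0.0075 0; 1 0 0 0.0085 0; 1 0 0 0.0093 0; 1 0 0 0.0093 0; 1 0 0 0.0093 0")

```text
clock: 6.37
tcp_pos: [0.5303, -0.0556, 0.0388]
orientation: [-2.334, -2.103, 0.0]
contact_force: [0.1, 0.5, -1.6]
grip_width: 0.0094
gripper_force: 59.5
```

```bash
python3 st.py
```

```text
t 6.3667 tcp [ 0.5303 -0.0556  0.0388] ang 84.04075144362542 tilt [-0.     -0.0001 -1.    ] F [ 0.1025  0.541  -1.6266] Mz [-0.0326 -0.0454 -0.0388] w 0.009412981561831613 59.53338146209717 q7 -0.4517540689653274 q [ 0.3358  0.5534 -0.4387  2.0128  0.376   0.6536 -0.4518]
```

play_rows(targets="1 0 0 0.0004 0; 1 0 0 0.0007 0; 1 0 0 0.0007 0; 1 0 0 0.0007 0")

```text
clock: 6.7
tcp_pos: [0.5303, -0.0556, 0.0382]
orientation: [2.334, 2.103, 0.0]
contact_force: [0.5, -0.2, -2.1]
grip_width: 0.0094
gripper_force: 59.5
```

```bash
python3 st.py
```

```text
t 6.7 tcp [ 0.5303 -0.0556  0.0382] ang 84.04289500884072 tilt [-0.  0. -1.] F [ 0.5068 -0.231  -2.081 ] Mz [ 0.0149 -0.073   0.0223] w 0.009387321530123761 59.533143639564514 q7 -0.4524569540915192 q [ 0.3353  0.5544 -0.4381  2.013   0.3768  0.6522 -0.4525]
```

play_rows(targets="1 0.005 0 0 0; 1 0.01 0 0 0; 1 0.016 0 0 0; 1 0.022 0 0 0; 1 0.028 0 0 0; 1 0.034 0 0 0; 1 0.04 0 0 0; 1 0.04 0 0 0")

```text
clock: 7.37
tcp_pos: [0.535, -0.0138, 0.0384]
orientation: [-2.332, -2.105, -0.002]
contact_force: [1.7, 1.0, -2.1]
grip_width: 0.0095
gripper_force: 59.6
```

```bash
python3 st.py
```

```text
t 7.3667 tcp [ 0.535  -0.0138  0.0384] ang 84.15900078211907 tilt [ 0.0012  0.0009 -1.    ] F [ 1.6987  1.0259 -2.0568] Mz [ 0.2222 -0.3041 -0.0222] w 0.009519059537283601 59.56328094005585 q7 -0.5285402922700565 q [ 0.2592  0.5565 -0.4407  2.009   0.3777  0.6539 -0.5285]
```

play_rows(targets="1 0.006 0.0003 0 0; 1 0.012 0.0004 0 0; 1 0.018 0.0004 0 0; 1 0.024 0.0005 0 0; 1 0.03 0.0005 0 0; 1 0.036 0.0006 0 0; 1 0.041 0.0006 0 0; 1 0.041 0.0006 0 0")

```text
clock: 8.03
tcp_pos: [0.5393, 0.0267, 0.0382]
orientation: [-2.331, -2.105, -0.001]
contact_force: [0.2, 0.5, -2.1]
grip_width: 0.0092
gripper_force: 59.5
```

```bash
python3 st.py
```

```text
t 8.0333 tcp [0.5393 0.0267 0.0382] ang 84.14585629559012 tilt [ 0.001  -0.0001 -1.    ] F [ 0.205   0.5018 -2.0543] Mz [ 0.0723 -0.0662  0.0035] w 0.009165996124886248 59.53876554965973 q7 -0.6027144315899482 q [ 0.1839  0.563  -0.4413  1.9971  0.3788  0.6609 -0.6027]
```

play_rows(targets="1 0.004 0.0001 0 0; 1 0.008 0.0001 0 0; 1 0.011 0.0001 0 0; 1 0.011 0.0001 0 0; 1 0.011 0.0001 0 0")

```text
clock: 8.45
tcp_pos: [0.5405, 0.036, 0.0381]
orientation: [-2.333, -2.103, 0.0]
contact_force: [-0.2, 0.4, -2.3]
grip_width: 0.0094
gripper_force: 59.5
```

play_rows(targets="1 0.001 0 0 0; 1 0.002 0 0 0; 1 0.002 0 0 0")

```text
clock: 8.7
tcp_pos: [0.5408, 0.0379, 0.0382]
orientation: [-2.334, -2.103, -0.0]
contact_force: [-0.9, -0.3, -1.6]
grip_width: 0.009
gripper_force: 59.5
```

play_rows(targets="1 0.001 0 0 0; 1 0.002 0 0 0; 1 0.002 0 0 0")

```text
clock: 8.95
tcp_pos: [0.5411, 0.04, 0.0382]
orientation: [-2.334, -2.103, -0.0]
contact_force: [0.7, -0.9, -1.2]
grip_width: 0.0098
gripper_force: 59.5
```

play_rows(targets="1 0.001 0 0 0; 1 0.002 0 0 0; 1 0.002 0 0 0")

```text
clock: 9.2
tcp_pos: [0.5412, 0.0413, 0.0381]
orientation: [2.334, 2.102, -0.001]
contact_force: [-1.0, -2.8, -2.2]
grip_width: 0.0091
gripper_force: 59.6
```

play_rows(targets="1 0.002 0 0 0; 1 0.004 0 0 0; 1 0.006 0 0 0; 1 0.006 0 0 0; 1 0.006 0 0 0")

```text
clock: 9.62
tcp_pos: [0.5419, 0.0477, 0.0381]
orientation: [2.334, 2.103, -0.0]
contact_force: [-0.5, -3.2, -0.3]
grip_width: 0.0093
gripper_force: 59.6
```

play_rows(targets="1 0.002 0 0 0; 1 0.004 0 0 0; 1 0.004 0 0 0; 1 0.004 0 0 0")

```text
clock: 9.95
tcp_pos: [0.5423, 0.0517, 0.0382]
orientation: [2.334, 2.103, -0.0]
contact_force: [0.7, -3.9, -1.3]
grip_width: 0.0093
gripper_force: 59.6
```

play_rows(targets="1 0.001 0 0 0; 1 0.001 0 0 0; 1 0.001 0 0 0")

```text
clock: 10.2
tcp_pos: [0.5423, 0.0526, 0.0381]
orientation: [2.334, 2.103, -0.0]
contact_force: [-0.1, -4.7, -0.9]
grip_width: 0.0095
gripper_force: 59.6
```

```bash
python3 st.py
```

```text
t 10.2 tcp [0.5423 0.0526 0.0381] ang 84.03868835582756 tilt [-0.0001 -0.     -1.    ] F [-0.0556 -4.6851 -0.9015] Mz [-1.0314  0.0078  0.0245] w 0.009513968111126146 59.63578999042511 q7 -0.6510660070897267 q [ 0.1348  0.5688 -0.4401  1.9856  0.3801  0.6673 -0.6511]
```

Now in 0.5 mm steps, watching for the rise in force at the stop.

play_rows(targets="1 0.0008 0 0 0; 1 0.0008 0 0 0; 1 0.0008 0 0 0")

```text
clock: 10.45
tcp_pos: [0.5424, 0.0534, 0.0381]
orientation: [2.334, 2.103, -0.0]
contact_force: [0.1, -3.7, -1.2]
grip_width: 0.0092
gripper_force: 59.6
```

play_rows(targets="1 0.0005 0 0 0; 1 0.0005 0 0 0; 1 0.0005 0 0 0")

```text
clock: 10.7
tcp_pos: [0.5425, 0.054, 0.0381]
orientation: [2.334, 2.103, -0.0]
contact_force: [0.1, -5.2, -2.0]
grip_width: 0.0093
gripper_force: 59.6
```

play_rows(targets="1 0.0005 0 0 0; 1 0.0005 0 0 0; 1 0.0005 0 0 0")

```text
clock: 10.95
tcp_pos: [0.5425, 0.0545, 0.0382]
orientation: [-2.334, -2.103, 0.0]
contact_force: [-0.0, -4.7, -1.5]
grip_width: 0.0093
gripper_force: 59.6
```

play_rows(targets="1 0.0004 0 0 0; 1 0.0004 0 0 0; 1 0.0004 0 0 0")

```text
clock: 11.2
tcp_pos: [0.5426, 0.0548, 0.0382]
orientation: [2.334, 2.103, -0.0]
contact_force: [-1.7, -5.0, -1.1]
grip_width: 0.0095
gripper_force: 59.6
```

play_rows(targets="1 0.0003 0 0 0; 1 0.0003 0 0 0; 1 0.0003 0 0 0")

```text
clock: 11.45
tcp_pos: [0.5426, 0.0552, 0.0382]
orientation: [2.334, 2.103, -0.0]
contact_force: [-1.1, -4.3, -1.1]
grip_width: 0.0092
gripper_force: 59.6
```

play_rows(targets="1 0.0003 0 0 0; 1 0.0003 0 0 0; 1 0.0003 0 0 0")

```text
clock: 11.7
tcp_pos: [0.5426, 0.0554, 0.0382]
orientation: [2.334, 2.103, -0.0]
contact_force: [-0.0, -5.6, -0.6]
grip_width: 0.009
gripper_force: 59.6
```

play_rows(targets="1 0.0003 0 0 0; 1 0.0003 0 0 0; 1 0.0003 0 0 0")

```text
clock: 11.95
tcp_pos: [0.5427, 0.0556, 0.0381]
orientation: [2.334, 2.103, -0.0]
contact_force: [-0.1, -5.2, -0.9]
grip_width: 0.009
gripper_force: 59.6
```

play_rows(targets="1 0.0003 0 0 0; 1 0.0003 0 0 0; 1 0.0003 0 0 0")

```text
clock: 12.2
tcp_pos: [0.5427, 0.0557, 0.0382]
orientation: [2.334, 2.102, -0.001]
contact_force: [0.4, -6.2, -1.2]
grip_width: 0.0091
gripper_force: 59.6
```

```bash
python3 st.py;  python3 - <<'E'
from h import *
for n,b in(("side",(40,300,230,480)),("top",(80,170,260,280))):
    s=r.grab_frame(n); a=cv2.imread(f"pics/{n}0.png")[:,:,::-1]
    h=[cv2.cvtColor(k,cv2.COLOR_RGB2GRAY)[b[1]:b[3],b[0]:b[2]].astype(np.float32) for k in(a,s)]
    # fence shift by phase correlation on fence patch
    for nm,c in (("fence",(60,360,110,460) if n=="side" else (92,185,120,265)),("tray",(110,330,180,420) if n=="side" else (130,190,170,265))):
        p=[cv2.cvtColor(np.ascontiguousarray(k),cv2.COLOR_RGB2GRAY)[c[1]:c[3],c[0]:c[2]].astype(np.float32) for k in(a,s)]
        print(n,nm,cv2.phaseCorrelate(p[0],p[1]))
    cv2.imwrite(f"pics/d1{n}.png",s[:,:,::-1])
E
```

```text
t 12.2 tcp [0.5427 0.0557 0.0382] ang 84.02299500504434 tilt [-0.0005 -0.0001 -1.    ] F [ 0.3513 -6.2479 -1.1536] Mz [-1.4137  0.113  -0.0205] w 0.009080022688327614 59.64044451713562 q7 -0.6569146640524354 q [ 0.1288  0.5696 -0.4398  1.984   0.3803  0.6684 -0.6569]
side fence ((-2.358622114699095, 1.3999247536874933), 0.18867884979248048)
side tray ((-0.1582632282443015, -0.016587426455025422), 0.16326658696304133)
top fence ((-7.868042916790856, -1.6948173905481383), 0.20755589246749878)
top tray ((0.6927771095848918, 1.6572578209487219), 0.10903245862325033)
```

The stop is reached: the force rose to 6.2 N and the advance stalled. I'll turn in stages and watch the forces.

play_rows(targets="1 0 0 0 -0.05; 1 0 0 0 -0.1; 1 0 0 0 -0.15; 1 0 0 0 -0.2; 1 0 0 0 -0.25; 1 0 0 0 -0.25")

```text
clock: 12.8
tcp_pos: [0.543, 0.0556, 0.0382]
orientation: [2.051, 2.379, -0.0]
contact_force: [0.8, -5.5, -1.2]
grip_width: 0.0091
gripper_force: 59.6
```

```bash
python3 st.py
```

```text
t 12.8 tcp [0.543  0.0556 0.0382] ang 98.48566345951528 tilt [-0.0004  0.0003 -1.    ] F [ 0.7594 -5.5343 -1.2496] Mz [-1.399  -0.1821 -0.0421] w 0.009149110241338364 59.583202600479126 q7 -0.4484158710698962 q [ 0.1767  0.5821 -0.5019  1.9805  0.4324  0.6843 -0.4484]
```

play_rows(targets="1 0 0 0 -0.1; 1 0 0 0 -0.2; 1 0 0 0 -0.3; 1 0 0 0 -0.4; 1 0 0 0 -0.5; 1 0 0 0 -0.6; 1 0 0 0 -0.6")

```text
clock: 13.38
tcp_pos: [0.5436, 0.0552, 0.0382]
orientation: [1.253, 2.88, 0.0]
contact_force: [1.8, -6.3, -3.1]
grip_width: 0.0096
gripper_force: 59.4
```

```bash
python3 st.py
```

```text
t 13.3833 tcp [0.5436 0.0552 0.0382] ang 132.97812207533892 tilt [-0.0011  0.0006 -1.    ] F [ 1.837  -6.3025 -3.1195] Mz [-1.5463 -0.5425  0.0206] w 0.009632987847725235 59.380048513412476 q7 0.054311859683407765 q [ 0.2854  0.6193 -0.6458  1.9725  0.5528  0.7296  0.0543]
```

play_rows(targets="1 0 0 0 -0.1; 1 0 0 0 -0.2; 1 0 0 0 -0.3; 1 0 0 0 -0.4; 1 0 0 0 -0.5; 1 0 0 0 -0.6; 1 0 0 0 -0.71; 1 0 0 0 -0.71")

```text
clock: 14.05
tcp_pos: [0.5435, 0.0545, 0.0382]
orientation: [0.174, 3.136, -0.002]
contact_force: [1.6, -7.4, -0.5]
grip_width: 0.0094
gripper_force: 59.5
```

```bash
python3 st.py
```

```text
t 14.05 tcp [0.5435 0.0545 0.0382] ang 173.64759031740687 tilt [-0.0007 -0.0015 -1.    ] F [ 1.5796 -7.4385 -0.4594] Mz [-1.7844 -0.445   0.0653] w 0.00940611813193399 59.51851487159729 q7 0.6578607617296892 q [ 0.4009  0.6757 -0.8068  1.9652  0.6859  0.7971  0.6579]
```

The quarter turn is done. I'll ease back to the pocket wall.

play_rows(targets="1 0 -0.002 0 0; 1 0 -0.004 0 0; 1 0 -0.006 0 0; 1 0 -0.007 0 0; 1 0 -0.008 0 0; 1 0 -0.008 0 0")

```text
clock: 14.55
tcp_pos: [0.5421, 0.0481, 0.0384]
orientation: [0.18, 3.136, 0.0]
contact_force: [2.1, -4.5, -1.0]
grip_width: 0.0094
gripper_force: 59.7
```

play_rows(targets="1 0 -0.0005 0 0; 1 0 -0.0005 0 0; 1 0 -0.0005 0 0")

```text
clock: 14.8
tcp_pos: [0.5419, 0.0479, 0.0383]
orientation: [0.18, 3.136, 0.0]
contact_force: [1.3, -4.6, -1.8]
grip_width: 0.0092
gripper_force: 59.8
```

```bash
python3 st.py
```

```text
t 14.8 tcp [0.5419 0.0479 0.0383] ang 173.43421073229777 tilt [-0.0004  0.0003 -1.    ] F [ 1.2814 -4.5825 -1.7667] Mz [-0.9649 -0.4878  0.0174] w 0.00919502125564392 59.783899784088135 q7 0.6670835280148196 q [ 0.4149  0.6728 -0.8073  1.9703  0.6836  0.7933  0.6671]
```

play_rows(targets="1 -0.0004 -0.0005 0 0; 1 -0.0004 -0.001 0 0; 1 -0.0004 -0.001 0 0")

```text
clock: 15.05
tcp_pos: [0.5419, 0.0467, 0.0382]
orientation: [-0.18, -3.136, -0.0]
contact_force: [1.5, -4.5, 0.8]
grip_width: 0.0093
gripper_force: 60.0
```

play_rows(targets="1 -0.0002 -0.0005 0 0; 1 -0.0002 -0.0008 0 0; 1 -0.0002 -0.0008 0 0")

```text
clock: 15.3
tcp_pos: [0.5418, 0.0458, 0.0381]
orientation: [-0.18, -3.136, 0.0]
contact_force: [-0.4, -2.5, 0.4]
grip_width: 0.0092
gripper_force: 60.0
```

```bash
python3 st.py
```

```text
t 15.3 tcp [0.5418 0.0458 0.0381] ang 173.4245550324402 tilt [ 0.0005 -0.0001 -1.    ] F [-0.4135 -2.4905  0.3722] Mz [-0.8202 -0.0045 -0.0105] w 0.009157773163109518 59.97979760169983 q7 0.6707855579977532 q [ 0.4184  0.6732 -0.807   1.9703  0.6834  0.7938  0.6708]
```

play_rows(targets="1 0 -0.0005 0.0003 0; 1 0 -0.0009 0.0005 0; 1 0 -0.0009 0.0005 0")

```text
clock: 15.55
tcp_pos: [0.5418, 0.0449, 0.0376]
orientation: [-0.18, -3.136, -0.0]
contact_force: [0.8, -2.5, 0.3]
grip_width: 0.0094
gripper_force: 60.0
```

```bash
python3 st.py
```

```text
t 15.55 tcp [0.5418 0.0449 0.0376] ang 173.4245363654768 tilt [ 0.0004  0.     -1.    ] F [ 0.7546 -2.5257  0.2705] Mz [-0.6386  0.109  -0.0505] w 0.00939698483171661 60.008718967437744 q7 0.6716267034857232 q [ 0.4196  0.6737 -0.8063  1.9709  0.6842  0.7926  0.6716]
```

play_rows(targets="1 0 -0.0005 0 0; 1 0 -0.0009 0 0; 1 0 -0.0009 0 0")

```text
clock: 15.8
tcp_pos: [0.5418, 0.0447, 0.0376]
orientation: [-0.179, -3.136, -0.002]
contact_force: [0.4, -0.5, -1.7]
grip_width: 0.0089
gripper_force: 59.6
```

play_rows(targets="1 0 -0.0005 0 0; 1 0 -0.0005 0 0")

```text
clock: 15.97
tcp_pos: [0.5417, 0.0446, 0.0376]
orientation: [0.179, 3.136, 0.003]
contact_force: [0.2, 2.3, -2.6]
grip_width: 0.0093
gripper_force: 59.4
```

```bash
python3 st.py
```

```text
t 15.9667 tcp [0.5417 0.0446 0.0376] ang 173.46821944571943 tilt [ 0.0001  0.0017 -1.    ] F [ 0.2375  2.3413 -2.5999] Mz [0.4962 0.075  0.0928] w 0.009341674021503672 59.40891623497009 q7 0.6740195506027647 q [ 0.4218  0.6737 -0.8073  1.9715  0.6837  0.7912  0.674 ]
```

The head has reached the pocket wall, so it's locked. I'll release and lift.

play_rows(targets="0.7 0 0.0005 0 0; 0.4 0 0.0005 0 0; 0.1 0 0.0005 0 0; 0.1 0 0.0005 0 0; 0.1 0 0.0005 0 0; 0.1 0 0.0005 0 0; 0.1 0 0.0005 0 0")

```text
clock: 16.55
tcp_pos: [0.542, 0.0439, 0.0377]
orientation: [0.18, 3.136, -0.0]
contact_force: [0.2, -0.1, 0.4]
grip_width: 0.0382
gripper_force: 0.0
```

```bash
python3 st.py
```

```text
t 16.55 tcp [0.542  0.0439 0.0377] ang 173.41405994981872 tilt [-0.0002 -0.     -1.    ] F [ 0.1901 -0.061   0.391 ] Mz [ 0.0232  0.0325 -0.0295] w 0.03818749794754657 0.0 q7 0.6731101206864001 q [ 0.4213  0.6733 -0.8062  1.9709  0.6844  0.7924  0.6731]
```

play_rows(targets="0.1 0 0 -0.01 0; 0.1 0 0 -0.03 0; 0.1 0 0 -0.07 0; 0.1 0 0 -0.11 0; 0.1 0 0 -0.15 0; 0.1 0 0 -0.19 0; 0.1 0 -0.03 -0.2 0; 0.1 0 -0.07 -0.2 0")

```text
clock: 17.22
tcp_pos: [0.5363, -0.0213, 0.2432]
orientation: [0.167, 3.128, 0.003]
contact_force: [1.1, 0.3, -0.2]
grip_width: 0.0387
gripper_force: 0.0
```

play_rows(targets="0.1 0 -0.04 0 0; 0.1 0 -0.08 0 0; 0.1 0 -0.12 0 0; 0.1 0 -0.16 0 0; 0.1 0 -0.2 0 0; 0.1 0 -0.2 0 0; 0.1 0 -0.2 0 0")

```text
clock: 17.8
tcp_pos: [0.5101, -0.2272, 0.2378]
orientation: [-0.189, -3.136, 0.0]
contact_force: [-1.4, 1.2, 0.7]
grip_width: 0.0387
gripper_force: 0.0
```

```bash
python3 st.py;python3 - <<'E'
from h import *
np.set_printoptions(precision=4,suppress=True)
t=r.grab_frame("top");s=r.grab_frame("side")
o=np.zeros((600,800,3),np.uint8)
o[:300]=cv2.resize(t[170:290,90:300],(800,300)) if 0 else cv2.resize(t[180:270,85:325],(800,300))
o[300:,:400]=cv2.resize(s[270:480,40:320],(400,300));a=cv2.imread("pics/side0.png")[:,:,::-1];o[300:,400:]=cv2.resize(a[270:480,40:320],(400,300))
cv2.imwrite("pics/e1.png",o[:,:,::-1])
# fence: brown columns, before/after
a=cv2.imread("pics/top0.png")[:,:,::-1]
for k in(a,t):
    g=cv2.cvtColor(np.ascontiguousarray(k),cv2.COLOR_RGB2GRAY).astype(float)
    for y in(215,250): print(y,g[y,92:135].astype(int))
E
```

```text
t 17.8 tcp [ 0.5101 -0.2272  0.2378] ang 173.09350985624255 tilt [ 0.0004 -0.0002 -1.    ] F [-1.4248  1.1611  0.702 ] Mz [ 0.0572 -0.0358  0.0063] w 0.03874523949618059 0.0 q7 1.4122020782164113 q [ 1.0499  0.4365 -0.9592  1.7831  0.3932  1.1286  1.4122]
215 [140 142 142 141 142 142 143 142 124 102  97  93  89  87  87  92  91  92
  89  88  90  89  62  39  39  39  37  35  32  65 168 153 100  80  71  44
  24  23  24  23  24  24  26]
250 [140 140 140 132 108  94  96  96  90  86  85  85  87  89  89  88  91  69
  43  52  80  88  87  84  90 143 174 127  84  78  56  29  38  75  91  89
  76  60  49  40  32  29  28]
215 [145 147 146 148 148 146 146 146 128 107  97  96  93  89  91  94  95  95
  91  89  92  91  62  40  40  40  51 139 168 123  85  81  51  28  27  23
  26  26  26  24  24  24  25]
250 [143 144 145 139 110  96  99  98  95  89  87  88  90  93  91  90  94  71
  47  56  80  90 117 181 151  97  82  67  38  30  77  99  96  84  69  55
  43  37  34  31  29  28  27]
```

View pics/e1.png

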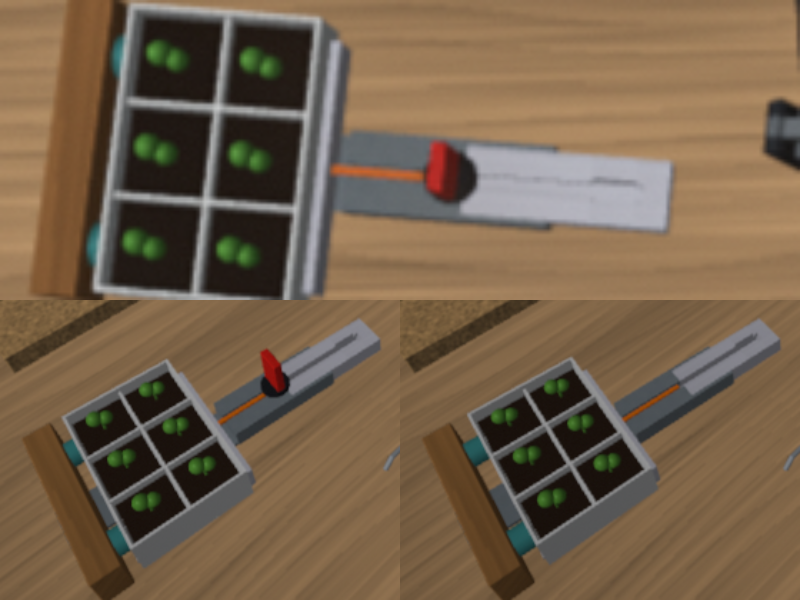

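The bolt stands upright with its wing crosswise at (445,170). The tray is still pressed back by about 3 px (5–6 mm), and the fence edges are where they were. I'll hand in.

```bash
python3 -c "
from bench import r
print(r.hand_in())"
```

```text
the job is handed in; nothing more can be done
None
```

The bolt is locked crosswise in the pocket and holds the tray pressed back about 5–6 mm; the fence did not move, and the job was handed in at about 18 s.

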